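# Tip packing rings into the weighing basket and hold it over the balance pan

### The job

Pick up the scoop, tip all five ceramic packing rings out of it into the square steel basket, and set the scoop back down upright on the bench. Then take the basket by its grip, carry it over the low draught screen and stop with it level about a centimetre above the balance pan, centred on the pan and with its sides parallel to the pan's; the balance is still zeroing, so nothing may ever touch it. Finish while holding the basket still there, rings inside, without letting go or setting it down; leave the screen and the bottle, jar and weight alone.

Things in the scene. Friction and masses are not known exactly. Their poses are not given: they have to be found in the camera images.
- scoop_grip (a point): centre of the black grip of the aluminium scoop: a flat block 14 mm (x, pinch it this way) by 44 mm (y) by 26 mm high, carried by a wire bail that stands across the middle of the scoop; 82 mm above the centre of the scoop's underside. x points to the scoop's open mouth, z is the scoop's up
- ring1_c (a point): centre of one of five equal loose white ceramic packing rings, 20 mm across and 18 mm high, about 12 g, standing in the scoop at the start; z is its axis
- ring2_c (a point): centre of one of five equal loose white ceramic packing rings, 20 mm across and 18 mm high, about 12 g, standing in the scoop at the start; z is its axis
- ring3_c (a point): centre of one of five equal loose white ceramic packing rings, 20 mm across and 18 mm high, about 12 g, standing in the scoop at the start; z is its axis
- ring4_c (a point): centre of one of five equal loose white ceramic packing rings, 20 mm across and 18 mm high, about 12 g, standing in the scoop at the start; z is its axis
- ring5_c (a point): centre of one of five equal loose white ceramic packing rings, 20 mm across and 18 mm high, about 12 g, standing in the scoop at the start; z is its axis
- basket_grip (a point): centre of the black grip of the weighing basket, a flat block 44 mm (x) by 14 mm (y, pinch it this way) by 26 mm high, 120 mm straight above the centre of the basket's underside, in the middle of a fixed wire bail that runs along x and joins the walls at their middles; the bail is open below the grip
- basket_base (a point): centre of the underside of the loose square stainless basket, 120 by 120 mm outside, walls 3 mm thick and 60 mm high, floor 3 mm, about 250 g; x and y are parallel to its sides, z is up
- pan (a point): centre of the top face of the balance's square steel pan, 160 by 160 mm, 80 mm above the bench; x and y are parallel to its sides. The grey balance body below it (fixed) reaches 165 mm to -x (a raised display as high as 80 mm), 105 mm to +x and 105 mm to either side
- balance: the fixed balance as a whole; origin on the bench under the pan's centre, axes as the pan's
- screen_top (a point): centre of the top edge of the fixed low upright draught screen between basket and balance, 140 mm above the bench; the screen is 320 mm long (along its x) and 12 mm thick (y), on feet 70 mm wide
- screen: the draught screen as a whole; origin on the bench below screen_top, same axes
- scoop: the loose scoop, 130 mm long (x) by 80 mm wide (y), about 150 g; origin at the centre of its underside. Floor 3 mm, walls 28 mm high at both sides and the rear (-x); the front (+x) is an open mouth 65 mm ahead of the grip, its floor rising 5 mm to the mouth so that level carrying keeps the rings in. The rings slide out when the mouth is tilted down by 45 to 60 degrees
- basket: the basket as a whole; origin and axes as basket_base
- white_bottle: bystander: white plastic bottle, 60 mm across, 130 mm high; origin at the centre of its underside
- amber_jar: bystander: amber glass jar with black cap, 64 mm across, 90 mm high; origin at the centre of its underside
- weight: bystander: brass knob weight, 44 mm across, 80 mm high; origin at the centre of its underside
Things that resemble listed ones, but are neither listed nor needed, are in the scene too. Leave any yellow look-alike of the basket alone.

How it is judged:
By the outcome, as a careful person would: the job done as asked, in the order asked, and still so for the second after the job is handed in, while the arm keeps its last pose, push and grip.
It also fails if it takes over 72 s, if anything falls off the work surface, if the arm or the gripper's body presses on something with over 40 N, if the wrist force passes 120 N, or if a joint passes its speed limit or range.

### The arm

A 6-joint arm with a two-finger parallel gripper is mounted at the origin on the work surface. World frame = base frame: x ahead of the robot, y to its left, z up, the work surface at z = 0. Lengths are in m, angles in rad, forces in N, time in s.
With the tool pointing down it reaches from about 0.35 to 0.975 m from the base axis. Payload 4.9 kg.
Tool frame: the origin (TCP) lies at the very end of the fingers, on their centre line; the grasp point (between the pads) lies 19 mm behind it; z points along the fingers, y is the line along which they close (so a half turn about z gives the same grasp; the last joint's range is limited). The gripper opens to 85 mm and grips with 20 to 120 N. Pads are 22 mm wide; open, the fingers measure 114 mm over their backs; the gripper's body (76 mm by 85 mm) begins 54 mm behind the grasp point. The pads swing forward as they close: fully open they stand 13 mm farther back than shut.
Start: joints at [1.07, 0.053, 1.613, -0, 1.476, -0.119], TCP at [0.233, 0.58, 0.231] pointing down, gripper open.
Joint ranges: [-3.01, 3.01], [-1.01, 2.22], [0.06, 2.58], [-1.02, 4.17], [0.09, 2.62], [-3.14, 3.14]. Speed limits (rad/s): [2.57, 2.57, 3.14, 3.14, 3.14, 3.14].

### API

Orientations are given as a rotation vector (axis times angle).
In Python, from station import * gives the robot as it stands.
- The arm moves only by the shell command python3 -m crank 'ROWS' [OPENING] [FORCE]. ROWS is JSON, a list of rows, each an object with "offset": the shift along the tool's x, y, z in m, a list of three; "twist": the turn, a rotation vector about the tool's x, y, z in degrees, a list of three. In form: [{"offset": [x, y, z], "twist": [rx, ry, rz]}, ...]. A call has 1 to 20 rows; each row is the pose to reach, as a shift and turn from the pose commanded when the call began, along the tool's axes at that moment; what a row does not reach only later rows make up. A row lasts 1/8 s, in which the tool goes at most 62.5 mm and 10.7 degrees, less where a joint would pass 70% of its speed; a pose out of reach is approached as far as the arm can. A call with a gripper value outside its range is refused whole. OPENING is the opening, from 0 (shut) to 1 (fully open), set as the call begins (- or left out, the last holds). The fingers move at their own pace and stop on an object; FORCE is the grip in N (left out, the last holds). Time passes only in rows, so rows that repeat a pose let the fingers close. It gives the time, the measured TCP pose, the force, the opening and the grip force at its end, in the units of the state.
- get_obs(): the state, without advancing time (a new reading comes with each control period).
- get_image(name): name is "side" or "top" or "wrist"; returns the picture (480x640x3 uint8, red, green, blue); there is no depth.
- get_calibration(name): a dict with "intrinsics" (3x3 intrinsics, pixels), "k1" (the pictures are not rectified: a ray, as slopes to the right and down, at radius r is drawn at 1 + k1 r^2 times it, then the intrinsics apply), "world_from_camera" (4x4, takes a point from camera to world coordinates); the wrist camera has in their place "tool_from_camera" (4x4, takes a point from camera to tool coordinates, whose origin is the TCP and whose axes are the flange's). Camera axes: x right, y up, looking along -z (the intrinsics and any distortion apply to the point x, -y, -z); pixel columns grow to the right and rows downward; lengths in m; the calibration is good to about 2 mm. A picture is of the moment at which its call begins: read the wrist's pose just before it. get_calibration takes no time and is no camera call.
- finish_job(): hands the job in; it is judged then, once.
Trained networks look in the newest picture that a camera, given by its name, has taken for a name from the list of things; names that differ only in an ending like _2 or _b are one class to them, and where a whole thing is asked for, a point or a joint stands for the part that bears it (a point fixed in the world has none). Each returns a list of dicts, best first, with "confidence" (0 to 1); they miss things now and then, are a little off and sometimes report something else, mostly with a low value. They report only what shows in the picture. A call takes as long as a camera call. They do not tell look-alikes from the thing itself.
- cut_out(query, camera): "region" (480x640 bool, what is visible of it) and "rect" ([centre column, centre row, width, height] in pixels, round what is visible of it).
The state is a dict: "t": time; "q": joint angles; "dq": joint speeds; "effort": joint torques, N m; "tool_pos": TCP position; "tool_rot": TCP orientation; "contact_force": force on the tool from outside, world axes, zero at the start; "wrist_torque": the same for the moment, N m; "opening": finger opening in m; "grip_force": force on a finger pad.
Only numpy, scipy, OpenCV 4.12 (cv2) and the standard library are available. Lean on these libraries where they do the work, as an engineer would, in place of code of your own. Each camera call takes 0.05 s, during which the arm holds its last target. There are 200 camera calls.

## Working session

There is one attempt and no reset: what is moved stays moved. The work goes in short steps, Python scripts to look and compute and a shell command to move; the robot and the scene stay as the last step left them, time stands still between calls to the robot, and variables do not carry over. Pictures are saved under pics/ and viewed, at most 12 in all, crops included, and the job is handed in when it is done.

```bash
mkdir -p pics; ls
python3 - <<'E'
from station import *
import cv2,numpy as np
o=get_obs(); print(o)
a=get_image("top"); b=get_image("side")
cv2.imwrite("pics/top0.png",a[:,:,::-1]); cv2.imwrite("pics/side0.png",b[:,:,::-1])
for c in("top","side"): 
    k=get_calibration(c); print(c,k)
print(get_calibration("wrist"))
E
```

```text
pics
{'t': 0.0, 'q': array([ 1.06997004e+00,  5.33401004e-02,  1.61429687e+00,  2.22994799e-06,
        1.47600577e+00, -1.18965044e-01]), 'dq': array([ 0.00094163, -0.00152578, -0.00026513, -0.0007992 , -0.00056204,
        0.00136252]), 'effort': array([ 2.00478303e-04, -3.93701041e+01, -3.70169771e+01, -8.04427441e-05,
        7.37283641e-03, -4.66688405e-06]), 'tool_pos': array([0.23258138, 0.57943869, 0.2300717 ]), 'tool_rot': array([-5.96069473e-01, -3.08388636e+00,  3.06520243e-03]), 'contact_force': array([-0.69282365, -0.00282581, -0.32404368]), 'wrist_torque': array([ 0.0311799 , -0.04770363,  0.00521565]), 'grip_force': 0.0, 'opening': 0.08545593620217526}
top {'intrinsics': array([[435.10701124,   0.        , 318.73433552],
       [  0.        , 435.10701124, 238.97053309],
       [  0.        ,   0.        ,   1.        ]]), 'k1': -0.03940908860692468, 'world_from_camera': array([[ 0.02392884,  0.98089632, -0.19305392,  0.43766968],
       [-0.99901868,  0.03066146,  0.03196182,  0.053549  ],
       [ 0.03727054,  0.19209966,  0.98066744,  0.91971326],
       [ 0.       
[... 375 characters left out ...]
9,  0.59638966],
       [ 0.00208596,  0.66074745,  0.7506054 ,  0.76686038],
       [ 0.        ,  0.        ,  0.        ,  1.        ]])}
{'intrinsics': array([[396.60198039,   0.        , 318.42613015],
       [  0.        , 396.60198039, 231.1792466 ],
       [  0.        ,   0.        ,   1.        ]]), 'k1': -0.06896186336652779, 'tool_from_camera': array([[-2.46979972e-04,  9.55606837e-01,  2.94644721e-01,
         7.49056525e-02],
       [ 9.99999823e-01,  3.95478815e-04, -4.44407526e-04,
        -2.53861108e-04],
       [-5.41204615e-04,  2.94644559e-01, -9.55606766e-01,
        -1.43019774e-01],
       [ 0.00000000e+00,  0.00000000e+00,  0.00000000e+00,
         1.00000000e+00]])}
```

View pics/top0.png

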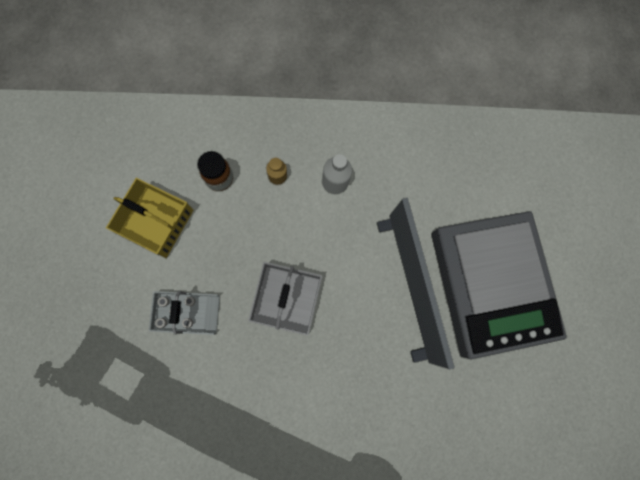

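View pics/side0.png

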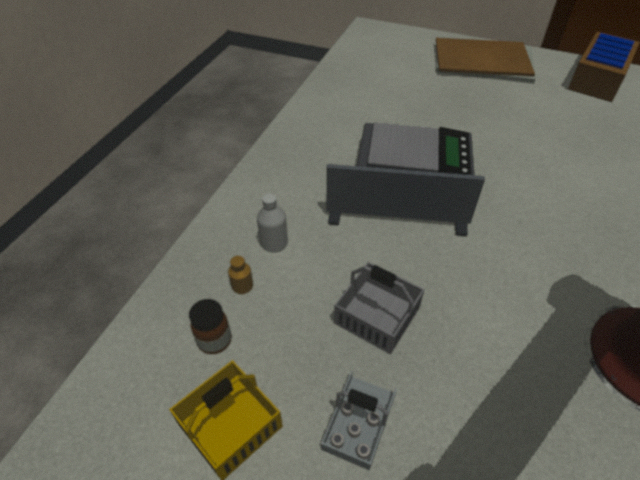

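The top picture shows the scoop at about (185,312), mouth to the right. The steel basket is at (288,297), the yellow look-alike at (150,217), the screen at (422,285) and the pan at (503,267). Candidates for the basket are the grey one at (288,297) and the yellow one at (150,217). The grey one fits, since it is steel and stands next to the screen. I'll confirm it in a crop.

```bash
cat > h.py <<'E'
from station import *
import cv2,numpy as np
from scipy.spatial.transform import Rotation as R
def cam(name,obs=None):
    k=get_calibration(name)
    if name=="wrist":
        o=obs or get_obs(); T=np.eye(4);T[:3,:3]=R.from_rotvec(o["tool_rot"]).as_matrix();T[:3,3]=o["tool_pos"]
        M=T@k["tool_from_camera"]
    else: M=k["world_from_camera"]
    return k["intrinsics"],np.array([k["k1"],0,0,0,0.]),M
def rays(c,uv):
    K,d,M=c; p=cv2.undistortPoints(np.array(uv,float).reshape(-1,1,2),K,d).reshape(-1,2)
    return M[:3,3],np.c_[p[:,0],-p[:,1],-np.ones(len(p))]@M[:3,:3].T
def onz(c,uv,z):
    o,r=rays(c,uv); return o+r*((z-o[2])/r[:,2])[:,None]
def tri(c1,u1,c2,u2):
    a,r=rays(c1,[u1]);b,s=rays(c2,[u2]);r=r[0];s=s[0]
    t=np.linalg.lstsq(np.c_[r,-s],b-a,rcond=None)[0];p=a+r*t[0];q=b+s*t[1]
    return (p+q)/2,np.linalg.norm(p-q)
def proj(c,P):
    K,d,M=c; p=(np.atleast_2d(P)-M[:3,3])@M[:3,:3]*[1,-1,-1]
    return cv2.projectPoints(p,np.zeros(3),np.zeros(3),K,d)[0].reshape(-1,2)
def cent(m):
    v,u=np.nonzero(m);return np.array([u.mean(),v.mean()])
E
python3 - <<'E'
from h import *
ims={c:get_image(c) for c in("top","side")}
C={c:cam(c) for c in ims}
for q in("scoop_grip","basket_grip","pan","screen","basket","scoop"):
  for c in ims:
    for d in cut_out(q,c)[:3]:
      m=d["region"];r=cv2.minAreaRect(np.argwhere(m)[:,::-1].astype(np.float32))
      print(q,c,round(d["confidence"],2),cent(m).round(1),m.sum(),np.round(cv2.boxPoints(r)).astype(int).tolist())
      if q=="pan" and c=="top":
        h=cv2.convexHull(np.argwhere(m)[:,::-1].astype(np.int32));ap=cv2.approxPolyDP(h,8,True).reshape(-1,2);print(ap.tolist(),onz(C[c],ap,.08).round(4).tolist())
a=cv2.resize(ims["top"][240:350,140:340],None,fx=4,fy=4,interpolation=cv2.INTER_CUBIC)
cv2.imwrite("pics/crop0.png",np.clip(a[:,:,::-1]*1.5,0,255))
E
```

```text
scoop_grip top 0.73 [187.2 322.8] 68 [[183, 319], [192, 319], [192, 327], [183, 327]]
scoop_grip top 0.66 [185.8 312.6] 2407 [[148, 331], [152, 289], [220, 294], [216, 336]]
scoop_grip side 0.97 [358.  420.1] 3659 [[316, 453], [344, 370], [398, 388], [370, 471]]
basket_grip top 0.97 [284.6 297.8] 3775 [[247, 320], [263, 258], [323, 274], [307, 336]]
basket_grip top 0.64 [150.  217.1] 4106 [[100, 226], [127, 172], [196, 206], [170, 260]]
basket_grip side 0.85 [377.3 306.2] 5274 [[325, 323], [359, 256], [428, 290], [394, 357]]
basket_grip side 0.63 [227.  418.4] 7425 [[166, 410], [237, 355], [292, 426], [221, 481]]
pan top 0.81 [497.3 285.3] 14157 [[430, 229], [536, 205], [566, 338], [460, 363]]
[[565, 337], [461, 357], [431, 233], [530, 212]] [[0.423, -0.4596, 0.08], [0.3825, -0.2503, 0.08], [0.6221, -0.1979, 0.08], [0.6729, -0.4058, 0.08]]
pan top 0.2 [336.2 174.3] 903 [[322, 155], [350, 155], [350, 193], [322, 193]]
[[343, 155], [349, 181], [332, 193], [323, 167]] [[0.7802, -0.0194, 0.08], [0.7247, -0.0323, 0.08], [0.6981, 0.0017, 0.08], [0.7526, 0.0211, 0.08]]
pan side 0.86 [415.9 
[... 568 characters left out ...]
t top 0.56 [149.7 217.3] 4085 [[98, 225], [125, 171], [195, 207], [168, 260]]
basket side 0.9 [377.3 306.3] 5186 [[325, 321], [359, 256], [428, 291], [394, 357]]
basket side 0.81 [227.3 418.5] 7464 [[166, 411], [237, 355], [292, 426], [222, 482]]
basket side 0.46 [357.9 420.3] 3540 [[317, 453], [344, 372], [397, 390], [369, 471]]
scoop top 0.61 [185.8 312.5] 2473 [[149, 331], [151, 289], [220, 293], [217, 336]]
scoop side 0.67 [357.6 420.2] 3730 [[316, 452], [345, 369], [398, 387], [369, 471]]
scoop side 0.47 [416.3 148.7] 5095 [[356, 166], [360, 120], [477, 130], [473, 176]][ WARN:0@1.461] global loadsave.cpp:1063 imwrite_ Unsupported depth image for selected encoder is fallbacked to CV_8U.
```

View pics/crop0.png

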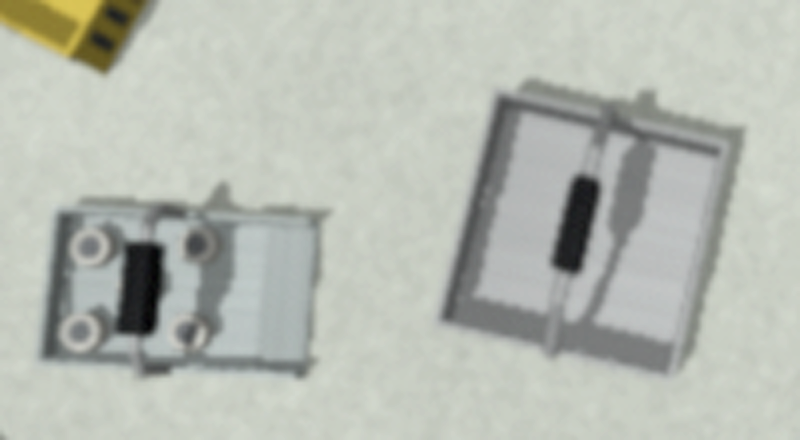

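The crop confirms it: the grey steel basket has its black grip at about (284,296). The scoop has its grip at (175,312), four rings visible and the mouth to the right. Next I'll measure the grips, the pan and the screen.

```bash
cat > m.py <<'E'
from h import *
def blob(img,box,f):
    g=img.max(2).astype(int); m=np.zeros(g.shape,bool);x0,x1,y0,y1=box;m[y0:y1,x0:x1]=f(g[y0:y1,x0:x1])
    n,l,s,c=cv2.connectedComponentsWithStats(m.astype(np.uint8));i=1+s[1:,4].argmax();return l==i
def yaw(c,m,z):
    P=onz(c,np.argwhere(m)[:,::-1],z)[:,:2];P=P-P.mean(0);w,v=np.linalg.eigh(P.T@P);return np.degrees(np.arctan2(v[1,1],v[0,1])),np.sqrt(w/len(P)*12)
E
python3 - <<'E'
from m import *
t=get_image("top");s=get_image("side");ct,cs=cam("top"),cam("side")
for n,bt,bs,z in(("scoop",(165,186,296,328),(335,385,380,420),.085),("basket",(274,296,275,318),(365,402,262,292),.12)):
    a=blob(t,bt,lambda g:g<38);b=blob(s,bs,lambda g:g<38)
    print(n,cent(a),a.sum(),cent(b),b.sum(),tri(ct,cent(a),cs,cent(b)),yaw(ct,a,z),yaw(cs,b,z),onz(ct,[cent(a)],z),onz(cs,[cent(b)],z))
# pan
a=blob(t,(440,555,215,325),lambda g:g>95)
r=cv2.minAreaRect(np.argwhere(a)[:,::-1].astype(np.float32));print("pan",a.sum(),cv2.boxPoints(r))
h=cv2.approxPolyDP(cv2.convexHull(np.argwhere(a)[:,::-1].astype(np.int32)),5,True).reshape(-1,2)
P=onz(ct,h,.08);print(h.tolist(),P.round(4).tolist(),P.mean(0)); print([np.linalg.norm(P[i]-P[i-1]).round(3) for i in range(len(P))],[np.degrees(np.arctan2(*(P[i]-P[i-1])[1::-1])).round(1) for i in range(len(P))])
b=blob(s,(355,480,115,178),lambda g:g>95)
h=cv2.approxPolyDP(cv2.convexHull(np.argwhere(b)[:,::-1].astype(np.int32)),5,True).reshape(-1,2);print("side",h.tolist(),onz(cs,h,.08).round(3).tolist())
print("screen top",onz(ct,[(404,200),(411,199),(445,367),(453,367)],.14).round(3).tolist())
print("screen side",onz(cs,[(328,164),(483,178)],.14).round(3).tolist())
print("basket rim",onz(ct,[(264,263.5),(325,273),(309.5,333),(251.5,320.5)],.06).round(3).tolist())
print("scoop mouth corners",onz(ct,[(220,294),(217,332)],.02).round(3).tolist())
E
```

```text
scoop [174.80645161 311.70967742] 186 [361.73633441 400.19292605] 311 (array([0.45351556, 0.29531292, 0.07962443]), np.float64(0.0014317274384110295)) (np.float64(179.3818354096033), array([0.01592292, 0.04028802])) (np.float64(177.21805520627356), array([0.01806135, 0.04041953])) [[0.45412283 0.29383513 0.085     ]] [[0.45236259 0.29762152 0.085     ]]
basket [283.6953125 295.65625  ] 128 [382.59931507 276.54452055] 292 (array([0.48684316, 0.08891001, 0.11695321]), np.float64(0.002274028062945418)) (np.float64(168.31126070865477), array([0.01046753, 0.03983551])) (np.float64(159.55915551811052), array([0.02482371, 0.04311154])) [[0.48778691 0.08888018 0.12      ]] [[0.48528625 0.09124665 0.12      ]]
pan 6070 [[454.861   235.27939]
 [529.60913 216.94492]
 [549.3623  297.47714]
 [474.6142  315.8116 ]]
[[549, 296], [475, 313], [456, 235], [528, 222]] [[0.5022, -0.4328, 0.08], [0.466, -0.2809, 0.08], [0.6197, -0.2487, 0.08], [0.6516, -0.4, 0.08]] [ 0.55985977 -0.34056991  0.08      ]
[np.float64(0.153), np.float64(0.156), np.float64(0.157), np.float64(0.155)] [np.float64(-167.6), np.float64(103.4), np.float64(11.8), np.float64(-78.1)]
side [[479, 175], [355, 161], [355, 115], [479, 115]] [[0.373, -0.289, 0.08], [0.644, -0.236, 0.08], [0.703, -0.41, 0.08], [0.411, -0.525, 0.08]]
screen top [[0.671, -0.13, 0.14], [0.673, -0.144, 0.14], [0.369, -0.199, 0.14], [0.369, -0.214, 0.14]]
screen side [[0.671, -0.133, 0.14], [0.366, -0.205, 0.14]]
basket rim [[0.554, 0.133, 0.06], [0.538, 0.011, 0.06], [0.421, 0.039, 0.06], [0.442, 0.152, 0.06]]
scoop mouth corners [[0.494, 0.224, 0.02], [0.417, 0.225, 0.02]]
```

```bash
cat >> h.py <<'E'
def pose(yaw,tilt=0,axis=0):
    """tool down, tool y at azimuth yaw deg; then rotated by tilt deg about horizontal axis at azimuth `axis` deg"""
    c,s=np.cos(np.radians(yaw)),np.sin(np.radians(yaw))
    B=np.array([[-c*0+(-s)*-1*-1*-1*-1 if 0 else 0,0,0]]*3,float)
    y=np.array([c,s,0]);z=np.array([0,0,-1.]);B=np.c_[np.cross(y,z),y,z]
    a=np.radians(axis)
    return R.from_rotvec(np.radians(tilt)*np.array([np.cos(a),np.sin(a),0]))*R.from_matrix(B)
def rel(p,rot,o=None,ref=None):
    o=o or get_obs();r0=R.from_rotvec(o["tool_rot"])
    print("offset",r0.inv().apply(np.array(p)-o["tool_pos"]).round(4).tolist(),"twist",np.degrees((r0.inv()*rot).as_rotvec()).round(2).tolist())
E
sed -i '/B=np.array(\[\[-c/d' h.py
python3 - <<'E'
from h import *
rel([.4535,.2953,.20],pose(88.5))
rel([.4535,.2953,.20],pose(88.5,10,0))
E
```

```text
offset [-0.3108, -0.182, 0.0313] twist [0.0, -0.0, -20.37]
offset [-0.3108, -0.182, 0.0313] twist [-9.84, 2.04, -20.32]
```

```bash
python3 -m crank '[{"offset":[-0.311,-0.182,0.031],"twist":[0,0,-20.4]},{"offset":[-0.311,-0.182,0.031],"twist":[0,0,-20.4]},{"offset":[-0.311,-0.182,0.031],"twist":[0,0,-20.4]},{"offset":[-0.311,-0.182,0.031],"twist":[0,0,-20.4]},{"offset":[-0.311,-0.182,0.031],"twist":[0,0,-20.4]},{"offset":[-0.311,-0.182,0.031],"twist":[0,0,-20.4]},{"offset":[-0.311,-0.182,0.031],"twist":[0,0,-20.4]},{"offset":[-0.311,-0.182,0.031],"twist":[0,0,-20.4]},{"offset":[-0.311,-0.182,0.031],"twist":[0,0,-20.4]}]' 1
python3 - <<'E'
from m import *
o=get_obs();print(o["q"]);w=get_image("wrist");c=cam("wrist",o)
cv2.imwrite("pics/w1.png",w[:,:,::-1])
E
```

```text
t: 2.02
tool_pos: [0.453, 0.2963, 0.2005]
tool_rot: [0.038, 3.141, 0.001]
contact_force: [0.3, 0.4, 0.5]
opening: 0.0853
grip_force: 0.0
[ 4.41571204e-01 -1.27316867e-01  1.83992949e+00  2.86409609e-04
  1.42868441e+00 -1.10535323e+00]
```

View pics/w1.png

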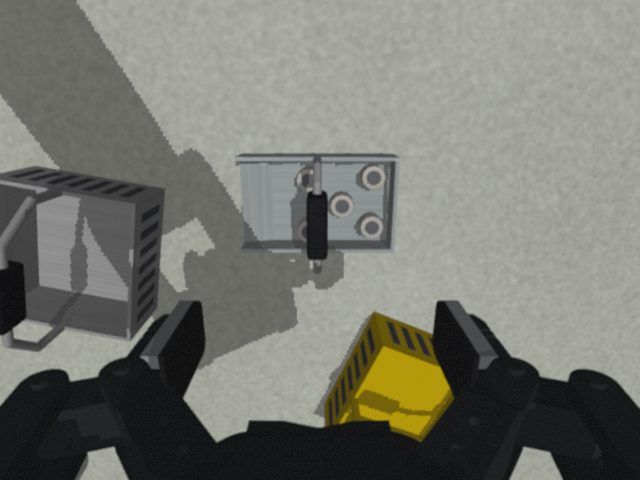

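The wrist view shows the scoop grip at about (317,225), five rings in the scoop, the mouth to the left, and the steel basket at the far left.

Run:
```python
from m import *
o=get_obs();w=get_image("wrist");c=cam("wrist",o)
a=blob(w,(300,335,185,265),lambda g:g<38)
r=cv2.minAreaRect(np.argwhere(a)[:,::-1].astype(np.float32));print(a.sum(),cent(a),onz(c,[cent(a)],.09),yaw(c,a,.09),cv2.boxPoints(r).tolist())
# scoop walls: corners at z=.028 (rear) 
print(onz(c,[(400,156),(393,250),(237,155),(243,250)],.028).round(4).tolist())
p=onz(c,[cent(a)],.09)[0]
rel([p[0],p[1],.061],pose(88.5),o)
```

```text
1242 [316.43558776 225.74637681] [[0.4523874  0.29480422 0.09      ]] (np.float64(178.48518585732202), array([0.01288014, 0.04460061])) [[307.0, 192.0], [326.0, 192.0], [326.0, 258.0], [307.0, 258.0]]
[[0.4147, 0.3616, 0.028], [0.4936, 0.3584, 0.028], [0.4108, 0.2328, 0.028], [0.4905, 0.2314, 0.028]]
offset [0.0006, -0.0016, 0.1395] twist [0.02, 0.01, 0.14]
```

```bash
python3 -m crank '[{"offset":[0.001,-0.002,0.05],"twist":[0,0,0]},{"offset":[0.001,-0.002,0.1],"twist":[0,0,0]},{"offset":[0.001,-0.002,0.13],"twist":[0,0,0]},{"offset":[0.001,-0.002,0.139],"twist":[0,0,0]},{"offset":[0.001,-0.002,0.139],"twist":[0,0,0]},{"offset":[0.001,-0.002,0.139],"twist":[0,0,0]}]' 1
python3 -m crank '[{"offset":[0,0,0],"twist":[0,0,0]},{"offset":[0,0,0],"twist":[0,0,0]},{"offset":[0,0,0],"twist":[0,0,0]},{"offset":[0,0,0],"twist":[0,0,0]},{"offset":[0,0,0],"twist":[0,0,0]},{"offset":[0,0,0],"twist":[0,0,0]},{"offset":[0,0,0],"twist":[0,0,0]},{"offset":[0,0,0],"twist":[0,0,0]}]' 0 60
```

```text
t: 2.88
tool_pos: [0.4539, 0.2941, 0.0634]
tool_rot: [0.04, 3.138, 0.002]
contact_force: [-0.1, -0.2, 0.1]
opening: 0.0852
grip_force: 0.0
t: 3.88
tool_pos: [0.4529, 0.2933, 0.0616]
tool_rot: [0.04, 3.141, 0.0]
contact_force: [-0.5, 0.2, 2.3]
opening: 0.0136
grip_force: 59.0
```

```bash
python3 -m crank '[{"offset":[0,0,-0.005],"twist":[0,0,0]},{"offset":[0,0,-0.02],"twist":[0,0,0]},{"offset":[0,0,-0.04],"twist":[1,0,0]},{"offset":[0,0,-0.06],"twist":[2.5,0,0]},{"offset":[0,0,-0.08],"twist":[4,0,0]},{"offset":[0,0,-0.1],"twist":[5,0,0]},{"offset":[0,0,-0.115],"twist":[5,0,0]},{"offset":[0,0,-0.12],"twist":[5,0,0]},{"offset":[0,0,-0.12],"twist":[5,0,0]}]' 0 60
python3 - <<'E'
from h import *
o=get_obs();print(o["q"],o["tool_pos"])
cv2.imwrite("pics/s2.png",get_image("side")[:,:,::-1])
E
```

```text
t: 5.0
tool_pos: [0.4525, 0.2931, 0.1813]
tool_rot: [-0.041, -3.137, 0.137]
contact_force: [0.1, -0.8, -1.8]
opening: 0.0134
grip_force: 58.6
[ 0.47649255 -0.08143093  1.83202042 -0.07704012  1.43340785 -1.05618477] [0.45254134 0.29310555 0.18132289]
```

View pics/s2.png

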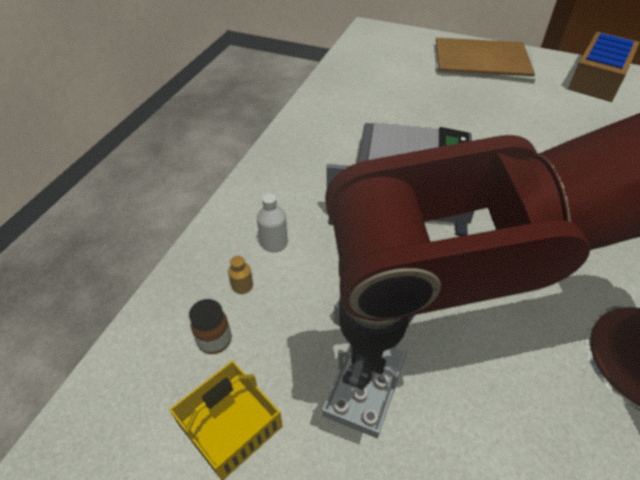

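The scoop is held at about (360,390) with the rings inside. Mouth-down uses positive q4, so there is plenty of range. I'll work out the poses for the pour.

```bash
cat > pour.py <<'E'
from h import *
B=np.array([.487,.088]);yb=78.
def tcp(th,dist=.038,z=.08):
    a=np.radians(yb);n=np.array([np.cos(a),np.sin(a),0]);d=-n;Z=np.array([0,0,1.]);t=np.radians(th)
    M=np.r_[B,z]+dist*n
    return M-.065*(d*np.cos(t)-Z*np.sin(t))+.057*(d*np.sin(t)+Z*np.cos(t)),pose(yb,th,yb-90)
E
python3 - <<'E'
from pour import *
o=get_obs()
for z,th,ds in((.105,-5,.10),(.085,-3,.038)):
    p,r=tcp(th,ds,z);print(p);rel(p,r,o)
E
```

```text
[0.52228688 0.25401173 0.15611797]
offset [-0.071, -0.0348, 0.0277] twist [-0.03, 0.87, 10.47]
[0.50901661 0.19158003 0.13852005]
offset [-0.0594, -0.0958, 0.0507] twist [-2.02, 0.68, 10.49]
```

```bash
python3 -m crank '[{"offset":[-0.018,-0.009,0],"twist":[0,0,2]},{"offset":[-0.036,-0.018,0.002],"twist":[0,0,5]},{"offset":[-0.054,-0.027,0.006],"twist":[0,0.5,8]},{"offset":[-0.066,-0.04,0.012],"twist":[0,0.8,10.5]},{"offset":[-0.068,-0.06,0.022],"twist":[-0.5,0.8,10.5]},{"offset":[-0.064,-0.078,0.036],"twist":[-1,0.7,10.5]},{"offset":[-0.06,-0.091,0.046],"twist":[-1.5,0.7,10.5]},{"offset":[-0.059,-0.096,0.051],"twist":[-2,0.7,10.5]},{"offset":[-0.059,-0.096,0.051],"twist":[-2,0.7,10.5]},{"offset":[-0.059,-0.096,0.051],"twist":[-2,0.7,10.5]},{"offset":[-0.059,-0.096,0.051],"twist":[-2,0.7,10.5]}]' 0 60
python3 - <<'E'
from pour import *
o=get_obs()
for th in (0,8,16,24,32,40,48,56,60):
    p,r=tcp(th,.038,.08);print(th);rel(p,r,o)
cv2.imwrite("pics/w3.png",get_image("wrist")[:,:,::-1])
E
```

```text
t: 6.42
tool_pos: [0.5094, 0.1923, 0.1395]
tool_rot: [-0.327, -3.12, 0.081]
contact_force: [-0.3, -0.4, -2.8]
opening: 0.0135
grip_force: 58.7
0
offset [0.0003, -0.0035, 0.0027] twist [-2.96, 0.09, 0.04]
8
offset [0.0003, -0.0125, -0.0054] twist [-10.96, 0.09, 0.04]
16
offset [0.0002, -0.0225, -0.0121] twist [-18.96, 0.09, 0.05]
24
offset [0.0002, -0.0334, -0.0173] twist [-26.96, 0.08, 0.06]
32
offset [0.0002, -0.0449, -0.021] twist [-34.96, 0.08, 0.06]
40
offset [0.0003, -0.0567, -0.023] twist [-42.96, 0.07, 0.07]
48
offset [0.0003, -0.0688, -0.0234] twist [-50.96, 0.07, 0.07]
56
offset [0.0003, -0.0808, -0.0221] twist [-58.96, 0.07, 0.08]
60
offset [0.0003, -0.0867, -0.0208] twist [-62.96, 0.06, 0.08]
```

View pics/w3.png

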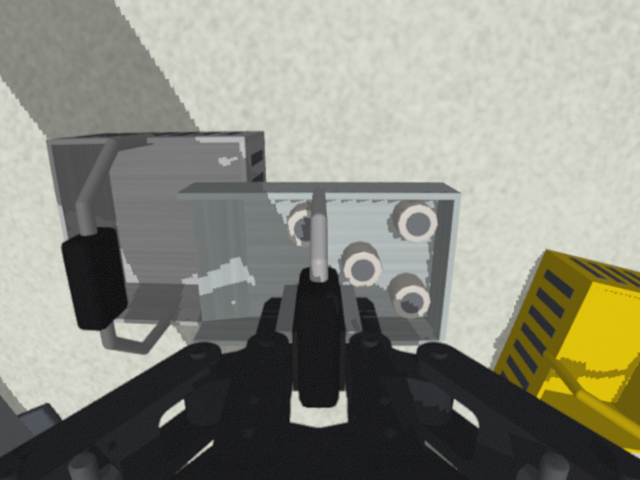

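The wrist view shows the mouth at about x=180 to 195, over the basket interior between its wall (264) and its grip (96,280). I'll check that numerically.

Run:
```python
from m import *
o=get_obs();w=get_image("wrist");c=cam("wrist",o)
print("rim",onz(c,[(49,140),(264,132)],.06).round(4).tolist())
a=blob(w,(50,130,225,335),lambda g:g<40)
r=cv2.minAreaRect(np.argwhere(a)[:,::-1].astype(np.float32));print(cv2.boxPoints(r).tolist())
print(onz(c,[cent(a)],.125),yaw(c,a,.125),a.sum())
print("mouth",onz(c,[(180,190)],.10).round(4).tolist())
```

```text
rim [[0.4168, 0.0449, 0.06], [0.4405, 0.1716, 0.06]]
[[60.10463333129883, 234.14520263671875], [114.4327392578125, 225.33526611328125], [130.4683380126953, 324.22137451171875], [76.14022827148438, 333.03131103515625]]
[[0.48560559 0.09196002 0.125     ]] (np.float64(156.7746126083869), array([0.02557988, 0.0460422 ])) 4813
mouth [[0.4576, 0.1329, 0.1]]
```

```bash
python3 -m crank '[{"offset":[0,-0.0035,0.0027],"twist":[-3,0,0]},{"offset":[0,-0.008,-0.0015],"twist":[-7,0,0]},{"offset":[0,-0.0125,-0.0054],"twist":[-11,0,0]},{"offset":[0,-0.0175,-0.009],"twist":[-15,0,0]},{"offset":[0,-0.0225,-0.0121],"twist":[-19,0,0]},{"offset":[0,-0.028,-0.015],"twist":[-23,0,0]},{"offset":[0,-0.0334,-0.0173],"twist":[-27,0,0]},{"offset":[0,-0.039,-0.019],"twist":[-31,0,0]},{"offset":[0,-0.0449,-0.021],"twist":[-35,0,0]},{"offset":[0,-0.051,-0.022],"twist":[-39,0,0]},{"offset":[0,-0.0567,-0.023],"twist":[-43,0,0]},{"offset":[0,-0.063,-0.0235],"twist":[-47,0,0]},{"offset":[0,-0.0688,-0.0234],"twist":[-51,0,0]},{"offset":[0,-0.075,-0.023],"twist":[-55,0,0]},{"offset":[0,-0.0808,-0.0221],"twist":[-59,0,0]},{"offset":[0,-0.0838,-0.0214],"twist":[-61,0,0]},{"offset":[0,-0.0838,-0.0214],"twist":[-61,0,0]},{"offset":[0,-0.0838,-0.0214],"twist":[-61,0,0]},{"offset":[0,-0.0838,-0.0214],"twist":[-61,0,0]},{"offset":[0,-0.0838,-0.0214],"twist":[-61,0,0]}]' 0 60
python3 - <<'E'
from pour import *
o=get_obs();print(o["q"].round(2))
a=get_image("wrist")[:,:,::-1]; b=get_image("side")[:,:,::-1]
cv2.imwrite("pics/w4.png",np.hstack([cv2.resize(a,(400,300)),cv2.resize(b[180:480,220:620],(400,300))]))
E
```

```text
t: 9.02
tool_pos: [0.4919, 0.1111, 0.1649]
tool_rot: [0.276, 2.648, 1.467]
contact_force: [0.1, 0.8, -2.0]
opening: 0.0133
grip_force: 59.0
[-0.43 -0.14  2.15  0.98  1.51 -2.06]
```

View pics/w4.png

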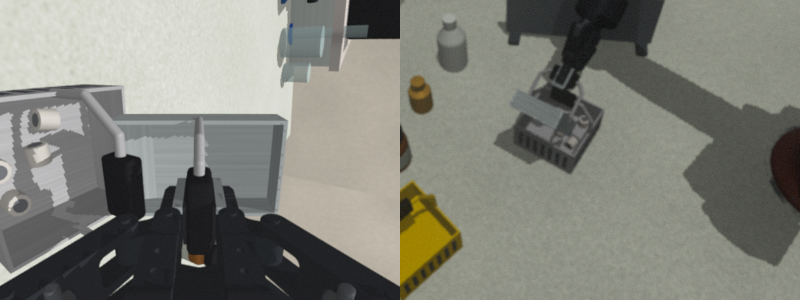

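In the wrist half the scoop looks empty, and four rings are visible in the basket at about (45,118), (38,152), (5,170) and (18,203). The fifth is probably hidden. I'll level the scoop, back off and count.

Run:
```python
from pour import *
o=get_obs()
for th,ds,z in((40,.040,.085),(20,.045,.09),(0,.06,.1)):
    p,r=tcp(th,ds,z);print(th,p);rel(p,r,o)
for z in(.19,):
    rel([.4529,.30,z],pose(78),o)
```

```text
40 [0.49805134 0.13999245 0.17044573]
offset [-0.0, 0.0205, 0.0221] twist [17.99, 0.02, 0.06]
20 [0.50500201 0.17269278 0.16579379]
offset [-0.0, 0.0342, 0.0529] twist [37.99, 0.04, 0.06]
0 [0.51298896 0.21026845 0.157     ]
offset [-0.0, 0.0471, 0.0902] twist [57.99, 0.05, 0.05]
offset [0.0773, 0.1151, 0.1365] twist [57.99, 0.05, 0.05]
```

```bash
python3 -m crank '[{"offset":[0,0.005,0.005],"twist":[4,0,0]},{"offset":[0,0.011,0.012],"twist":[10,0,0]},{"offset":[0,0.0205,0.022],"twist":[18,0,0]},{"offset":[0,0.027,0.036],"twist":[28,0,0]},{"offset":[0,0.034,0.053],"twist":[38,0,0]},{"offset":[0,0.041,0.071],"twist":[48,0,0]},{"offset":[0,0.047,0.09],"twist":[58,0,0]},{"offset":[0.03,0.072,0.105],"twist":[58,0,0]},{"offset":[0.06,0.1,0.125],"twist":[58,0,0]},{"offset":[0.077,0.115,0.1365],"twist":[58,0,0]},{"offset":[0.077,0.115,0.1365],"twist":[58,0,0]},{"offset":[0.077,0.115,0.1365],"twist":[58,0,0]},{"offset":[0.077,0.115,0.1365],"twist":[58,0,0]}]' 0 60
python3 - <<'E'
from pour import *
o=get_obs();print(o["q"].round(2));rel([.4529,.30,.064],pose(78),o)
a=get_image("wrist")[:,:,::-1]; b=get_image("side")[:,:,::-1]
cv2.imwrite("pics/w5.png",np.hstack([cv2.resize(a,(400,300)),cv2.resize(b[230:480,300:500],(400,300))]))
E
```

```text
t: 10.75
tool_pos: [0.4534, 0.2989, 0.1892]
tool_rot: [-0.33, -3.124, 0.001]
contact_force: [1.0, -0.2, -1.8]
opening: 0.0134
grip_force: 59.4
[ 0.45 -0.11  1.85 -0.    1.41 -0.91]
offset [0.0006, 0.001, 0.1252] twist [-0.03, -0.02, -0.07]
```

View pics/w5.png

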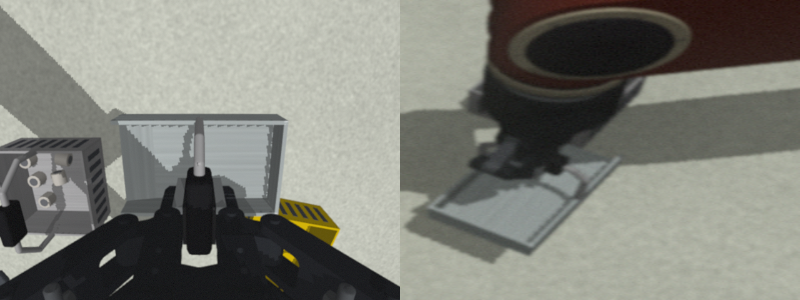

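The scoop is empty. At least four rings show in the basket at about (30,160), (45,180), (45,200) and (62,175). I'll set the scoop down now.

```bash
python3 -m crank '[{"offset":[0,0.001,0.03],"twist":[0,0,0]},{"offset":[0,0.001,0.07],"twist":[0,0,0]},{"offset":[0,0.001,0.1],"twist":[0,0,0]},{"offset":[0,0.001,0.118],"twist":[0,0,0]},{"offset":[0,0.001,0.124],"twist":[0,0,0]},{"offset":[0,0.001,0.1275],"twist":[0,0,0]},{"offset":[0,0.001,0.1275],"twist":[0,0,0]},{"offset":[0,0.001,0.1275],"twist":[0,0,0]},{"offset":[0,0.001,0.1275],"twist":[0,0,0]}]' 0 60
python3 -m crank '[{"offset":[0,0,0],"twist":[0,0,0]},{"offset":[0,0,0],"twist":[0,0,0]},{"offset":[0,0,0],"twist":[0,0,0]},{"offset":[0,0,0],"twist":[0,0,0]},{"offset":[0,0,0],"twist":[0,0,0]},{"offset":[0,0,0],"twist":[0,0,0]},{"offset":[0,0,-0.03],"twist":[0,0,0]},{"offset":[0,0,-0.07],"twist":[0,0,0]},{"offset":[0,0,-0.12],"twist":[0,0,0]},{"offset":[0,0,-0.15],"twist":[0,0,0]},{"offset":[0,0,-0.15],"twist":[0,0,0]}]' 1 60
python3 - <<'E'
from h import *
o=get_obs();rel([.487,.09,.24],pose(78),o)
E
```

```text
t: 11.98
tool_pos: [0.4539, 0.301, 0.063]
tool_rot: [0.328, 3.123, 0.001]
contact_force: [0.5, 0.7, -1.8]
opening: 0.0131
grip_force: 59.3
t: 13.35
tool_pos: [0.4551, 0.3016, 0.216]
tool_rot: [0.328, 3.118, 0.006]
contact_force: [0.3, -0.8, 0.3]
opening: 0.085
grip_force: 0.0
offset [-0.0753, -0.2002, -0.0245] twist [0.25, 0.34, 0.0]
```

Move above the basket and look again.

```bash
python3 -m crank '[{"offset":[-0.075,-0.2,-0.025],"twist":[0,0,0]},{"offset":[-0.075,-0.2,-0.025],"twist":[0,0,0]},{"offset":[-0.075,-0.2,-0.025],"twist":[0,0,0]},{"offset":[-0.075,-0.2,-0.025],"twist":[0,0,0]},{"offset":[-0.075,-0.2,-0.025],"twist":[0,0,0]},{"offset":[-0.075,-0.2,-0.025],"twist":[0,0,0]},{"offset":[-0.075,-0.2,-0.025],"twist":[0,0,0]}]' 1
python3 - <<'E'
from h import *
o=get_obs();print(o["tool_pos"],o["tool_rot"])
a=get_image("wrist")[:,:,::-1]; b=get_image("side")[:,:,::-1]; t=get_image("top")[:,:,::-1]
for n,i in(("wr",a),("si",b),("to",t)): cv2.imwrite(f"pics/{n}6.png",i)
cv2.imwrite("pics/v6.png",np.vstack([a[:,:],]))
E
```

```text
t: 14.22
tool_pos: [0.4847, 0.0906, 0.2365]
tool_rot: [-0.326, -3.124, -0.0]
contact_force: [0.5, 0.5, 0.8]
opening: 0.0859
grip_force: 0.0
[0.48470819 0.09059163 0.23647357] [-3.25524230e-01 -3.12385812e+00 -2.60288766e-04]
```

View pics/v6.png

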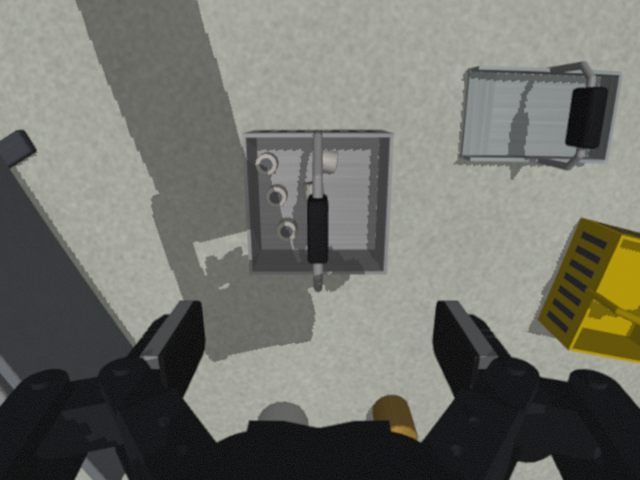

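The wrist view shows the scoop upright and empty at (540,115). The basket grip is at (318,228). Rings are at (266,163), (277,196), (287,230) and (328,162), with a sliver of a fifth beside the bail at (310,188), and none on the bench.

Run:
```python
from m import *
o=get_obs();w=get_image("wrist");c=cam("wrist",o)
a=blob(w,(300,335,190,270),lambda g:g<38)
p=onz(c,[cent(a)],.129)[0];print(a.sum(),cent(a),p,yaw(c,a,.129))
P=onz(c,[(246.5,132),(392,132),(386.5,272.5),(249.5,272.5)],.06);print(P.round(4).tolist(),P.mean(0),[np.degrees(np.arctan2(*(P[i]-P[i-1])[1::-1])).round(1) for i in range(4)])
w8=w[170:205,295:340].max(2);print((w8>130).sum())
rel([p[0],p[1],.101],pose(78),o)
```

```text
1244 [317.33279743 229.03858521] [0.48578807 0.08929843 0.129     ] (np.float64(168.4912336397012), array([0.0127677 , 0.04479007]))
[[0.4164, 0.0468, 0.06], [0.4401, 0.1591, 0.06], [0.5576, 0.1358, 0.06], [0.5328, 0.0185, 0.06]] [0.48671226 0.09003856 0.06      ] [np.float64(166.4), np.float64(78.1), np.float64(-11.2), np.float64(-101.9)]
748
offset [-0.001, -0.0009, 0.136] twist [0.01, 0.01, 0.09]
```

```bash
python3 -m crank '[{"offset":[-0.001,-0.001,0.05],"twist":[0,0,0]},{"offset":[-0.001,-0.001,0.1],"twist":[0,0,0]},{"offset":[-0.001,-0.001,0.128],"twist":[0,0,0]},{"offset":[-0.001,-0.001,0.137],"twist":[0,0,0]},{"offset":[-0.001,-0.001,0.137],"twist":[0,0,0]},{"offset":[-0.001,-0.001,0.137],"twist":[0,0,0]}]' 1
python3 -m crank '[{"offset":[0,0,0],"twist":[0,0,0]},{"offset":[0,0,0],"twist":[0,0,0]},{"offset":[0,0,0],"twist":[0,0,0]},{"offset":[0,0,0],"twist":[0,0,0]},{"offset":[0,0,0],"twist":[0,0,0]},{"offset":[0,0,0],"twist":[0,0,0]},{"offset":[0,0,0],"twist":[0,0,0]},{"offset":[0,0,0],"twist":[0,0,0]}]' 0 70
python3 -m crank '[{"offset":[0,0,-0.003],"twist":[0,0,0]},{"offset":[0,0,-0.015],"twist":[0,0,0]},{"offset":[0,0,-0.04],"twist":[0,0,0]},{"offset":[0,0,-0.07],"twist":[0,0,0]},{"offset":[0,0,-0.1],"twist":[0,0,0]},{"offset":[0,0,-0.13],"twist":[0,0,0]},{"offset":[0,0,-0.155],"twist":[0,0,0]},{"offset":[0,0,-0.17],"twist":[0,0,0]},{"offset":[0,0,-0.175],"twist":[0,0,0]},{"offset":[0,0,-0.175],"twist":[0,0,0]}]' 0 70
python3 - <<'E'
from h import *
o=get_obs();print(o["q"].round(2));
for p in([.56,-.341,.275],):
  rel(p,pose(102.5),o)
E
```

```text
t: 15.18
tool_pos: [0.4874, 0.0885, 0.1023]
tool_rot: [0.328, 3.121, 0.001]
contact_force: [0.4, 0.1, 0.1]
opening: 0.0856
grip_force: 0.0
t: 16.18
tool_pos: [0.4861, 0.0884, 0.1003]
tool_rot: [0.328, 3.124, 0.001]
contact_force: [1.6, 1.5, 0.4]
opening: 0.0127
grip_force: 68.8
t: 17.42
tool_pos: [0.4857, 0.0883, 0.2747]
tool_rot: [-0.328, -3.124, 0.0]
contact_force: [-0.1, -0.2, -3.3]
opening: 0.0131
grip_force: 68.4
[ 0.03 -0.29  1.86 -0.    1.58 -1.33]
offset [-0.162, -0.4045, -0.0003] twist [-0.01, -0.02, -24.5]
```

```bash
cat >> m.py <<'E'
def square(c,m,z):
    cs,_=cv2.findContours(m.astype(np.uint8),cv2.RETR_EXTERNAL,cv2.CHAIN_APPROX_NONE);k=max(cs,key=len).reshape(-1,2)
    P=onz(c,k,z)[:,:2]; h0=np.median(P,0)
    from scipy.optimize import least_squares
    def f(x):
        a=x[2];Q=(P-x[:2])@np.array([[np.cos(a),-np.sin(a)],[np.sin(a),np.cos(a)]])
        return np.abs(Q).max(1)-x[3]
    s=least_squares(f,[*P.mean(0),np.radians(12.5),.08],loss="soft_l1",f_scale=.001);return s.x[:2],np.degrees(s.x[2]),2*s.x[3],np.abs(s.fun).mean()
E
python3 - <<'E'
from m import *
t=cv2.imread("pics/top0.png")[:,:,::-1];ct=cam("top")
for th in(70,80,90,100):
    m=blob(t,(435,560,205,325),lambda g:g>th);print(th,m.sum(),square(ct,m,.08))
E
python3 -m crank '[{"offset":[-0.02,-0.045,0],"twist":[0,0,-3]},{"offset":[-0.04,-0.09,0],"twist":[0,0,-6]},{"offset":[-0.06,-0.14,0],"twist":[0,0,-9]},{"offset":[-0.08,-0.19,0],"twist":[0,0,-12]},{"offset":[-0.1,-0.24,0],"twist":[0,0,-15]},{"offset":[-0.12,-0.29,0],"twist":[0,0,-18]},{"offset":[-0.14,-0.34,0],"twist":[0,0,-21]},{"offset":[-0.155,-0.38,0],"twist":[0,0,-23]},{"offset":[-0.162,-0.4,0],"twist":[0,0,-24.5]},{"offset":[-0.163,-0.404,0],"twist":[0,0,-24.5]},{"offset":[-0.163,-0.404,0],"twist":[0,0,-24.5]},{"offset":[-0.163,-0.404,0],"twist":[0,0,-24.5]}]' 0 70
python3 - <<'E'
from h import *
o=get_obs();print(o["tool_pos"],o["tool_rot"])
for n in("wrist","top","side"): cv2.imwrite(f"pics/{n}7.png",get_image(n)[:,:,::-1])
a,b=[cv2.imread(f"pics/{n}7.png") for n in("wrist","top")]
cv2.imwrite("pics/v7.png",np.hstack([cv2.resize(a,(400,300)),cv2.resize(b[180:400,380:640],(400,300))]))
E
```

```text
70 11589 (array([ 0.58619273, -0.33859556]), np.float64(9.864129222535478), np.float64(0.21949697596140494), np.float64(0.008082432375130486))
80 6288 (array([ 0.55948609, -0.3403417 ]), np.float64(12.042818648158294), np.float64(0.15893722282586498), np.float64(0.0005783651695546211))
90 6138 (array([ 0.5588177 , -0.34012257]), np.float64(11.984034590344434), np.float64(0.15695556596212182), np.float64(0.0005378454081732681))
100 5999 (array([ 0.55878673, -0.34002842]), np.float64(12.147241086246895), np.float64(0.15513210742173897), np.float64(0.0005282015945664129))
t: 18.92
tool_pos: [0.5614, -0.3395, 0.2751]
tool_rot: [-0.344, 3.122, 0.001]
contact_force: [0.2, -0.1, -3.0]
opening: 0.013
grip_force: 68.9
[ 0.5614335  -0.33953403  0.27511999] [-3.43563483e-01  3.12238222e+00  9.59408254e-04]
```

View pics/v7.png

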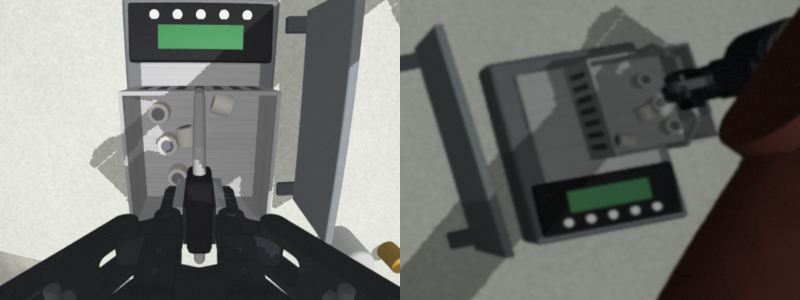

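All five rings show in the basket, at (158,113), (222,104), (185,137), (166,145) and (177,173) in the wrist half. The pan fit is (0.559,-0.340) with yaw 12°. I'll descend partway and compare with the visible part of the pan in the wrist camera.

Run:
```python
from m import *
w=cv2.imread("pics/wrist7.png")[:,:,::-1];g=w.max(2).astype(int)
o=get_obs();c=cam("wrist",o);t=R.from_rotvec(o["tool_rot"]).as_matrix()[:,1];print("tool y",np.degrees(np.arctan2(t[1],t[0])))
for r in(108,118,128): print(r,g[r,196:226].tolist(),g[r,425:450].tolist())
for k in(240,320,410): print(k,g[88:112,k].tolist())
rel([.558,-.340,.205],pose(102),o);rel([.558,-.340,.191],pose(102),o)
# predicted pan corner pixels
a=np.radians(12);Rz=np.array([[np.cos(a),-np.sin(a)],[np.sin(a),np.cos(a)]])
Q=np.array([[-.08,-.08],[-.08,.08]])@Rz.T+[.558,-.340];print(proj(c,np.c_[Q,[.08,.08]]))
```

```text
tool y 102.5588695491519
108 [231, 230, 230, 227, 221, 178, 125, 123, 132, 138, 144, 144, 143, 141, 145, 144, 144, 142, 142, 144, 145, 145, 145, 144, 144, 145, 144, 146, 157, 179] [91, 93, 91, 90, 92, 92, 93, 92, 92, 94, 89, 89, 82, 88, 120, 151, 163, 162, 161, 161, 158, 153, 155, 153, 155]
118 [232, 233, 232, 231, 227, 197, 142, 122, 127, 135, 143, 143, 144, 143, 144, 143, 144, 144, 143, 143, 144, 144, 144, 145, 145, 143, 145, 142, 145, 175] [92, 91, 93, 93, 93, 94, 93, 93, 93, 91, 86, 84, 89, 110, 139, 152, 155, 154, 153, 152, 151, 150, 149, 152, 152]
128 [231, 231, 233, 234, 235, 231, 188, 132, 121, 129, 136, 142, 142, 144, 142, 143, 142, 143, 143, 142, 144, 144, 142, 143, 145, 143, 142, 143, 144, 153] [92, 93, 91, 93, 93, 92, 92, 92, 90, 89, 86, 85, 107, 135, 151, 153, 154, 155, 154, 154, 155, 154, 151, 154, 155]
240 [57, 56, 58, 56, 56, 56, 51, 48, 42, 32, 34, 96, 164, 193, 206, 212, 214, 215, 213, 211, 208, 209, 211, 214]
320 [56, 57, 57, 57, 59, 57, 57, 53, 43, 38, 38, 78, 140, 186, 206, 214, 215, 217, 217, 213, 211, 211, 212, 214]
410 [31, 34, 37, 36, 35, 36, 35, 36, 37, 33, 28, 24, 54, 98, 124, 133, 136, 139, 139, 137, 136, 134, 136, 137]
offset [0.0035, 0.0006, 0.0706] twist [-0.01, 0.05, 0.56]
offset [0.0035, 0.0006, 0.0846] twist [-0.01, 0.05, 0.56]
[[222.72168977  98.35463   ]
 [418.03492552 100.3291656 ]]
```

```bash
python3 -m crank '[{"offset":[0.001,0,0.01],"twist":[0,0,0.3]},{"offset":[0.003,0.001,0.022],"twist":[0,0,0.55]},{"offset":[0.003,0.001,0.036],"twist":[0,0,0.55]},{"offset":[0.003,0.001,0.05],"twist":[0,0,0.55]},{"offset":[0.003,0.001,0.06],"twist":[0,0,0.55]},{"offset":[0.003,0.001,0.067],"twist":[0,0,0.55]},{"offset":[0.003,0.001,0.07],"twist":[0,0,0.55]},{"offset":[0.003,0.001,0.07],"twist":[0,0,0.55]},{"offset":[0.003,0.001,0.07],"twist":[0,0,0.55]}]' 0 70
python3 - <<'E'
from m import *
o=get_obs();c=cam("wrist",o);w=get_image("wrist");cv2.imwrite("pics/wrist8.png",w[:,:,::-1])
t=R.from_rotvec(o["tool_rot"]).as_matrix();print("tool y",np.degrees(np.arctan2(t[1,1],t[0,1])),t[:,2])
for n in("side",): cv2.imwrite(f"pics/{n}8.png",get_image(n)[:,:,::-1])
a,b=[cv2.imread(f"pics/{n}8.png") for n in("wrist","side")]
cv2.imwrite("pics/v8.png",np.hstack([cv2.resize(a[60:390,130:490],(400,366)),cv2.resize(b[80:260,310:510],(400,366))]))
rel([.5585,-.3397,.191],pose(102),o)
E
```

```text
t: 20.2
tool_pos: [0.5586, -0.3406, 0.2061]
tool_rot: [-0.327, 3.123, -0.001]
contact_force: [-0.6, -0.3, -3.3]
opening: 0.0133
grip_force: 68.9
tool y 101.95271059625176 [ 1.52757593e-03 -6.81673315e-04 -9.99998601e-01]
offset [-0.0001, 0.0009, 0.0151] twist [-0.06, 0.08, -0.05]
```

View pics/v8.png

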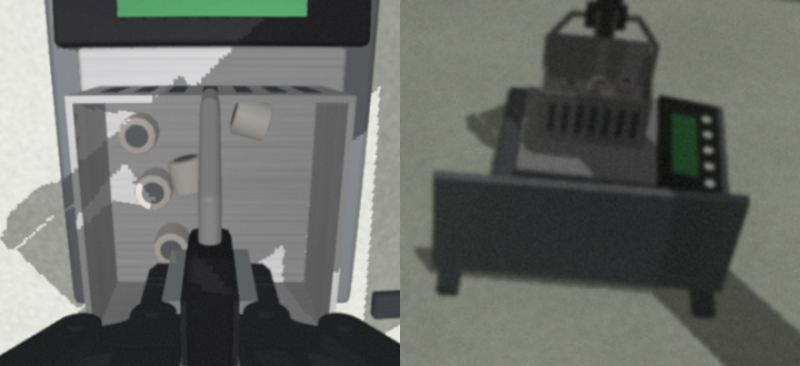

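The basket is centred over the pan: rim columns 68 to 355 against pan columns 79 to 345 in the crop, with edges parallel and all five rings inside. I'll make the final descent.

```bash
python3 -m crank '[{"offset":[0,0,0.004],"twist":[0,0,0]},{"offset":[0,0.0005,0.009],"twist":[0,0,0]},{"offset":[0,0.0005,0.013],"twist":[0,0,0]},{"offset":[0,0.0005,0.015],"twist":[0,0,0]},{"offset":[0,0.0005,0.015],"twist":[0,0,0]},{"offset":[0,0.0005,0.015],"twist":[0,0,0]},{"offset":[0,0.0005,0.015],"twist":[0,0,0]},{"offset":[0,0.0005,0.015],"twist":[0,0,0]},{"offset":[0,0.0005,0.015],"twist":[0,0,0]},{"offset":[0,0.0005,0.015],"twist":[0,0,0]}]' 0 70
python3 - <<'E'
from m import *
o=get_obs();c=cam("wrist",o);rel([.5585,-.3397,.191],pose(102),o);print(np.abs(o["dq"]).max())
w=get_image("wrist");cv2.imwrite("pics/wrist9.png",w[:,:,::-1]);g=w.max(2).astype(int)
for Q,z,n in(((-.08,.08),.08,"pan"),((-.06,.06),.1507,"rim")):
    a=np.radians(12);Rz=np.array([[np.cos(a),-np.sin(a)],[np.sin(a),np.cos(a)]])
    P=np.array([[-max(Q),-max(Q)],[-max(Q),max(Q)]])@Rz.T+[.5585,-.3397];print(n,proj(c,np.c_[P,[z,z]]).round(1).tolist())
for k in(230,300,390): 
    e=np.abs(np.diff(g[60:190,k]));print(k,[(60+i,int(e[i])) for i in np.nonzero(e>22)[0]])
E
```

```text
t: 21.55
tool_pos: [0.5582, -0.3399, 0.1903]
tool_rot: [-0.327, 3.124, -0.0]
contact_force: [0.3, -0.3, -3.3]
opening: 0.0131
grip_force: 68.9
offset [-0.0004, 0.0001, -0.0007] twist [-0.01, 0.03, -0.05]
0.0038409446463083608
pan [[189.1, 102.9], [448.8, 102.6]]
rim [[187.8, 145.6], [450.7, 145.3]]
230 [(np.int64(72), 35), (np.int64(73), 46), (np.int64(101), 50), (np.int64(102), 57), (np.int64(103), 32), (np.int64(136), 32), (np.int64(137), 48), (np.int64(138), 40), (np.int64(142), 24), (np.int64(145), 56), (np.int64(146), 24), (np.int64(152), 36), (np.int64(160), 30), (np.int64(161), 24), (np.int64(181), 24)]
300 [(np.int64(71), 25), (np.int64(72), 47), (np.int64(73), 36), (np.int64(100), 36), (np.int64(101), 53), (np.int64(102), 44), (np.int64(131), 43), (np.int64(132), 24), (np.int64(145), 24)]
390 [(np.int64(72), 50), (np.int64(73), 56), (np.int64(101), 46)]
```

```bash
python3 -c "
from station import *
print(finish_job())"
```

```text
the job is handed in; nothing more can be done
None
```

I handed the job in at about 22 s: all five rings are in the basket, the scoop is back upright on the bench, and the basket is held level about 10 mm above the pan, centred within about 1 mm and parallel to its sides.

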